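Bring the trolley wheel's valve to the top

TASK

A lab trolley's spoked wheel hangs, leaning back a little, on a service stand, and its tyre has to be checked. Turn the wheel by pushing gently on one spoke after another with a fingertip until the red-capped valve stem is straight up from the axle, at the very top of the wheel, and leave it standing there. Grip nothing, turn it neither by the tyre nor by the delicate valve stem, and leave the other things on the worktop where they lie.

Things in the scene. Friction and masses are not known exactly. Their poses are not given: they have to be found in the camera images.
- head: Leaning head of the stand (fixed). Origin: the wheel's centre, on the axle, 155 mm above the worktop. The wheel leans back, top away from the robot, by 25 deg. Axes: x along the axle from the wheel's front (the side the robot sees) to its back, 25 deg downward; y level, to the left; z up the leaning wheel's plane, to the wheel's top.
- stand: Fixed stand, origin on the worktop under the axle; x ahead, y left, any yaw. Grey base x -140 to +100, y +-150, 12 mm thick; legs behind the wheel. Wheel and guard below in the head's axes: in front of the wheel's lower part, at x = -50 mm, a guard of thin rods 29 mm apart between posts at y = +-142 mm, its top at z = -8 mm: spokes can be reached only above it.
- wheel (a joint): Angle of the wheel, rad; 0 or any whole turn = valve at the top. Grows as the wheel turns clockwise seen by the robot (its top towards -y of the head). Turns both ways and stays where left: dry friction 0.25 N m, about 4 N at mid-spoke.
- spokes: Five aluminium spokes; origin at the wheel's centre, x along the axle to the back, z towards the valve. They stand at 36, 108, 180, 252, 324 deg from the valve (it lies between two). Bars 13 x 13 mm from hub (radius 21 mm, front at x = -44) to rim (inner radius 89 mm); at radius 56 mm they fill x -29 to -15 mm, nearer the front at the hub (by 8 mm), farther back at the rim. Open between.
- tyre: Black round tyre (torus) on its aluminium rim; origin at the wheel's centre. Outer diameter 250 mm, 32 mm thick (x = -16 to +16 mm); the rim is 34 mm wide (x = -17 to +17 mm), inner radius 89 mm.
- valve: Brass valve stem with a red cap; origin at the wheel's centre, z from there towards the stem. It stands inward from the rim, sloping to the front, and fills radius 50 to 91 mm, y +-7 mm, x = -25 to 0 mm.
- valve_cap (a point): Middle of the red valve cap, 62 mm from the axle and 15 mm in front of the wheel's middle plane.
- pliers: Bystander: pliers with red handles, 56 x 161 x 11 mm, loose; origin under their middle.
- screwdriver: Bystander: screwdriver with yellow handle, 26 x 206 x 25 mm, loose; origin under its middle.
- tape_roll: Bystander: black tape roll standing on edge, 48 x 101 x 98 mm, loose; origin under its middle.
- jar: Bystander: white jar with red lid, 59 mm across, 72 mm high, loose; origin under its middle.
- weight: Bystander: brass weight, 34 mm across, 23 mm high, loose; origin under its middle.

How it is judged:
On the way, in this order (a step that is already met when the one before it is completed fails the run):
1. a spoke is pushed while the valve is still far from the top (contact force between the fingers and spokes above 0.8 N and z of valve_cap in the frame of head below 0.03 m), for 0.1 s.
2. a spoke is pushed as the valve comes near the top (contact force between the fingers and spokes above 0.8 N and z of valve_cap in the frame of head above 0.045 m), for 0.05 s.
At the end, for the whole second after the job is handed in: The valve stem is at the top of the wheel, on the line up the wheel's plane from the axle within 0.14 rad (8 deg), and the wheel stands still (under 0.05 rad/s) (angle between the z axis of spokes and the z axis of head, either way round below 0.14 rad and velocity of joint wheel between -0.05 and 0.05 rad/s and z of valve_cap in the frame of head above 0.05 m); the robot touches nothing.
It fails at once if the wheel is gripped or pushed hard (over 30 N on the whole wheel) (contact force between the arm and wheel above 30 N).
It fails at once if the fingers grip the wheel or push it hard (over 30 N) (contact force between the fingers and wheel above 30 N).
It fails at once if the valve stem is pushed (over 3 N) (contact force between anything else and valve above 3 N).
It fails at once if the tyre or rim is pushed (over 8 N) (contact force between anything else and tyre above 8 N).
It fails at once if a bystander is moved or lifted (over 25 mm) (distance of any of pliers, screwdriver, tape_roll, jar, weight from where it was at the start of the episode above 0.025 m).
It also fails if it takes over 45 s, if anything falls off the work surface, if the arm or the gripper's body presses on something with over 40 N, if the wrist force passes 120 N, or if a joint passes its speed limit or range.

ROBOT

A 6-joint arm with a two-finger parallel gripper is mounted at the origin on a cart in front of the work surface, level with it; the furniture and walls round the work are solid. World frame = base frame: x ahead of the robot, y to its left, z up, the work surface at z = 0. Lengths are in m, angles in rad, forces in N, time in s.
With the tool pointing down it reaches from about 0.35 to 0.975 m from the base axis. Payload 4.9 kg.
Tool frame: the origin (TCP) lies on the centre line of the jaws, within the pads' length; the fingertips stand manip.tcp_to_tips ahead of it and the grasp point (between the pads) is the TCP (manip.tcp_to_tips is the distance from the TCP to the fingertips, in m); y points along the fingers, z is the direction in which the jaws open and shut, and the axes are right-handed (so a half turn about y gives the same grasp; the last joint's range is limited). The gripper opens to 85 mm and grips with 20 to 120 N. Pads are 22 mm wide; open, the fingers measure 114 mm over their backs; the gripper's body (76 mm by 85 mm) begins 54 mm behind the grasp point. The pads swing forward as they close: fully open they stand 13 mm farther back than shut.
Start: joints at [-1.223, 0.053, 1.613, -0, 1.476, -0.119], TCP at [0.281, -0.558, 0.25] pointing down, gripper open.
Joint ranges: [-3.01, 3.01], [-1.01, 2.22], [0.06, 2.58], [-1.02, 4.17], [0.09, 2.62], [-3.14, 3.14]. Speed limits (rad/s): [2.57, 2.57, 3.14, 3.14, 3.14, 3.14].

INTERFACE

Orientations are given as a unit quaternion [w, x, y, z].
In Python, from plant import manip gives the robot as it stands.
- The arm moves only by the tool apply_moves, never from a script. Its argument "moves" is a list of rows, each a list of 7 numbers: the gripper's target within -1 to 1 (shut at 1, half-way at 0, fully open at -1), then the shift along the tool's x, y, z in mm, then the turn, a rotation vector about the tool's x, y, z in degrees. A call has 1 to 20 rows; each row shifts and turns the commanded pose from where the row before left it, along the tool's axes as they then stand; what a row does not reach is not made up. A row lasts 1/10 s, in which the tool goes at most 50 mm and 8.59 degrees, less where a joint would pass 70% of its speed; a pose out of reach is approached as far as the arm can. A call with a gripper value outside its range is refused whole. The fingers move at their own pace and stop on an object; the grip force is fixed at half the most. Time passes only in rows, so rows that do not move let the fingers close. It gives the time, the measured TCP pose, the force and the opening at its end, in the units of the state.
- manip.state(): the state, without advancing time (a new reading comes with each control period).
- manip.grab_frame(name): name is "scene" or "top" or "wrist"; returns the picture (400x640x3 uint8, blue, green, red); there is no depth.
- manip.calibration(name): a dict with "mtx" (3x3 intrinsics, pixels), "T" (4x4, takes a point from camera to world coordinates); the wrist camera has in their place "T_tool_cam" (4x4, takes a point from camera to tool coordinates, whose origin is the TCP and whose axes are the tool frame's). Camera axes: x right, y down, z forward; pixel columns grow to the right and rows downward; lengths in m; the calibration is good to about 2 mm. A picture is of the moment at which its call begins: read the wrist's pose just before it. calibration takes no time and is no camera call.
- manip.job_done(): hands the job in, once; it reports no verdict.
The state is a dict: "time": time; "joint_pos": joint angles; "joint_vel": joint speeds; "joint_efforts": joint torques, N m; "tool_pos": TCP position; "tool_rot": TCP orientation; "contact_force": force on the tool from outside, world axes, zero at the start; "ft_torque": the same for the moment, N m; "gripper_width": opening from 0.0 (shut) to 1.0 (fully open).
Only numpy, scipy, OpenCV 4.12 (cv2) and the standard library are available. Lean on these libraries where they do the work, as an engineer would, in place of code of your own. Each camera call takes 0.05 s, during which the arm holds its last target. There are 200 camera calls.

## Working session

There is one attempt and no reset: what is moved stays moved. The work goes in short steps, Python scripts to look and compute and a tool call to move; the robot and the scene stay as the last step left them, time stands still between calls to the robot, and variables do not carry over. Pictures are saved under pics/ and viewed, about 8 in all and at most 12, crops included, and the job is handed in when it is done.

Besides the shell and the picture viewer there is one more tool, called after "Call:" by a JSON object that holds its "method" and its "body", one argument or row to a line. apply_moves: Moves the arm, as the interface text tells. Its arguments: {"type":"object","properties":{"moves":{"type":"array","items":{"type":"array","items":{"type":"number"}}}},"required":["moves"]}

```bash
mkdir -p pics; ls; python3 - <<'E'
from plant import manip
import cv2,numpy as np
np.set_printoptions(precision=4,suppress=True)
print(manip.state(),manip.tcp_to_tips)
for n in("scene","top"):
    cv2.imwrite(f"pics/{n}0.png",manip.grab_frame(n)); print(manip.calibration(n))
print(manip.calibration("wrist"))
E
```

```text
pics
{'time': 0.0, 'joint_pos': array([-1.223 ,  0.0533,  1.6143, -0.    ,  1.476 , -0.119 ]), 'joint_vel': array([-0.0014,  0.0001,  0.0003,  0.    ,  0.0006, -0.0009]), 'joint_efforts': array([  0.0013, -39.3685, -37.0177,  -0.0001,   0.007 ,   0.    ]), 'tool_pos': array([ 0.281 , -0.5576,  0.2491]), 'tool_rot': array([ 0.1635, -0.1636,  0.6887, -0.6872]), 'contact_force': array([ 0.0098, -0.1133,  0.1178]), 'ft_torque': array([-0.0218, -0.056 ,  0.0604]), 'gripper_width': 1.0000049945388108} 0.019
{'mtx': array([[362.1307,   0.    , 321.284 ],
       [  0.    , 362.1307, 197.091 ],
       [  0.    ,   0.    ,   1.    ]]), 'T': array([[-0.8168, -0.3344,  0.4702, -0.0447],
       [-0.5769,  0.4651, -0.6714,  0.8492],
       [ 0.0058, -0.8197, -0.5728,  0.8262],
       [ 0.    ,  0.    ,  0.    ,  1.    ]])}
{'mtx': array([[383.9988,   0.    , 320.4873],
       [  0.    , 383.9988, 194.4124],
       [  0.    ,   0.    ,   1.    ]]), 'T': array([[ 0.0067, -0.9915,  0.1296,  0.3629],
       [-1.    , -0.0075, -0.0056,  0.0332],
       [ 0.0066, -0.1296, -0.9915,  1.5293],
       [ 0.    ,  0.    ,  0.    ,  1.    ]])}
{'mtx': array([[276.3986,   0.    , 323.9469],
       [  0.    , 276.3986, 198.461 ],
       [  0.    ,   0.    ,   1.    ]]), 'T_tool_cam': array([[ 0.0005,  0.9549,  0.297 , -0.0759],
       [ 0.0004, -0.297 ,  0.9549, -0.1226],
       [ 1.    , -0.0003, -0.0006,  0.0007],
       [ 0.    ,  0.    ,  0.    ,  1.    ]])}
```

View pics/scene0.png

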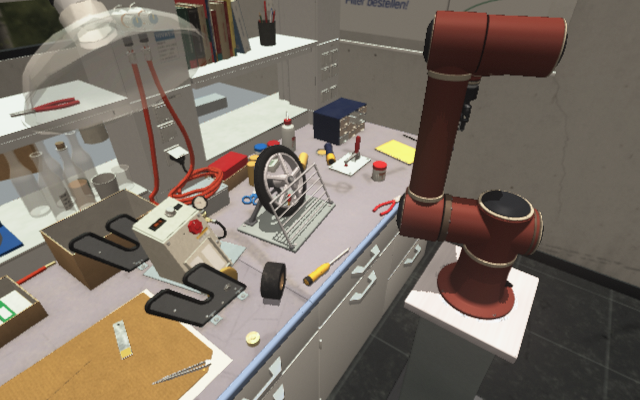

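View pics/top0.png

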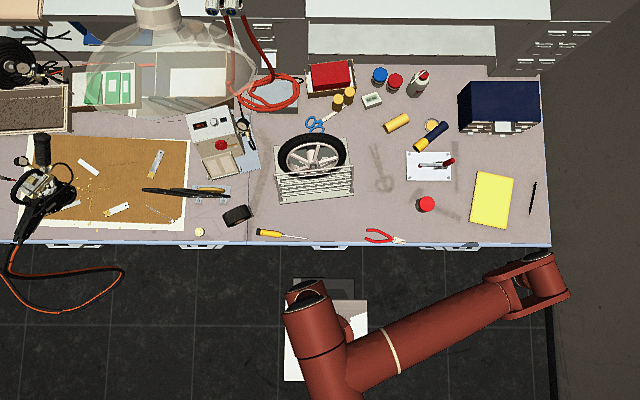

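The top view shows the stand around (313,165), yawed slightly. The tape roll is at (236,215), the screwdriver at (275,234), the pliers at (385,236) and the jar at (426,204). I'll enlarge both views.

```bash
python3 - <<'E'
import cv2,numpy as np
a=cv2.imread("pics/top0.png")[120:215,260:370]; b=cv2.imread("pics/scene0.png")[135:255,230:345]
a=cv2.resize(a,(396,342),interpolation=cv2.INTER_CUBIC)   # 3.6x
b=cv2.resize(b,(402,420),interpolation=cv2.INTER_CUBIC) # 3.5x
o=np.zeros((420,800,3),np.uint8);o[:342,:396]=a;o[:420,398:]=b
cv2.imwrite("pics/crop0.png",o)
E
```

```text
(no output)
```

View pics/crop0.png

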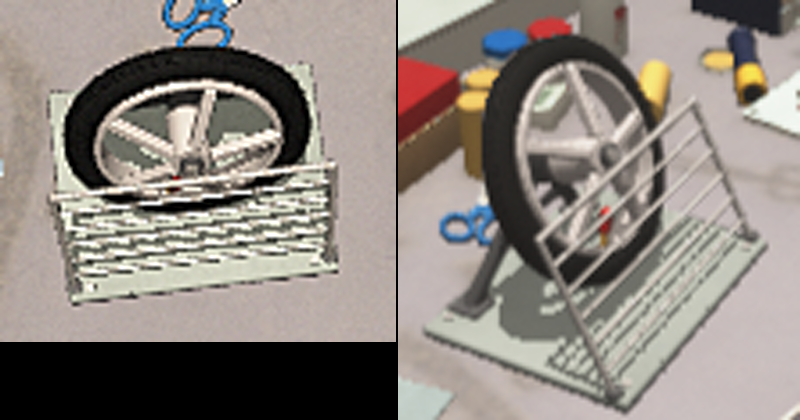

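Crop: the valve's red cap is near the bottom of the wheel, behind the guard, at crop (604,222). Base corners are readable in both views, so I'll fit the stand pose and the wheel angle.

```bash
cat > h.py <<'E'
from plant import manip
import numpy as np
from scipy.spatial.transform import Rotation as R
np.set_printoptions(precision=4,suppress=True)
def headT(x,y,yaw):
    T=np.eye(4);T[:3,:3]=(R.from_euler('z',yaw)*R.from_euler('y',np.radians(25))).as_matrix();T[:3,3]=[x,y,.155];return T
def proj(c,P,T=None):
    T=c["T"] if T is None else T
    q=(np.atleast_2d(P)-T[:3,3])@T[:3,:3]@c["mtx"].T
    return q[:,:2]/q[:,2:]
def wheelpt(x,r,deg,a):  # head coords of wheel point: deg from valve (clockwise for robot), a wheel angle
    t=np.radians(deg)+a
    return np.array([x,-r*np.sin(t),r*np.cos(t)])
def toW(T,p): return np.atleast_2d(p)@T[:3,:3].T+T[:3,3]
E
python3 - <<'E'
from h import *
from scipy.optimize import least_squares
C={n:manip.calibration(n) for n in("top","scene")}
base=lambda T,p:None
tp=lambda u,v:(260+u/3.6-.36,120+v/3.6-.36); sc=lambda u,v:(230+(u-398)/3.5-.36,135+v/3.5-.36)
S=[("top",(-.14,.15,.012),tp(73,303)),("top",(-.14,-.15,.012),tp(340,268)),("top",(.1,.15,.012),tp(50,92)),("top",(.1,-.15,.012),tp(308,65)),
("scene",(-.14,.15,.012),sc(620,408)),("scene",(-.14,-.15,.012),sc(768,240)),("scene",(.1,.15,.012),sc(425,330))]
H=[("scene",(-.05,.142,-.008),sc(540,237)),("scene",(-.05,-.142,-.008),sc(693,100)),("top",(-.05,.142,-.008),tp(53,198)),("top",(-.05,-.142,-.008),tp(335,166))]
def f(p):
    r=[];Z=R.from_euler('z',p[2]).as_matrix()
    for n,P,uv in S: r.append(proj(C[n],Z@P+[p[0],p[1],0])[0]-uv)
    for n,P,uv in H: r.append(proj(C[n],toW(headT(*p),P))[0]-uv)
    return np.array(r).ravel()
s=least_squares(f,[.55,.03,0],loss="soft_l1");print(s.x,f(s.x).reshape(-1,2))
T=headT(*s.x)
g=np.radians(np.arange(0,360,1));uv=np.array(sc(604,222))
e=[np.linalg.norm(proj(C["scene"],toW(T,wheelpt(-.015,.062,0,a)))[0]-uv) for a in g]
i=np.argmin(e);print("valve deg",i,e[i])
E
```

```text
[0.6774 0.0582 0.1264] [[-1.0109  0.6992]
 [-0.2708  1.5288]
 [-0.8803  0.7448]
 [ 0.9137 -0.2263]
 [ 1.996  -1.1531]
 [ 0.4281 -0.7226]
 [-0.9952 -1.4412]
 [-0.7296 -0.672 ]
 [-0.1793 -1.1337]
 [-0.3222 -0.0103]
 [-0.3543 -0.2802]]
valve deg 200 0.9801891530399665
```

Fit residuals are about 1 px. The wheel is at about 200°, so it needs about +160° clockwise. The valve lies between S324 and S36.

Plan:
1. Push S180 from about 20° to 90° with the finger in the S108–S180 gap.
2. Push S108 from about 20° to 108° with the finger in the S36–S108 gap.

Neither gap holds the valve. First I'll carry the arm across at height, then rotate it.

```bash
cat >> h.py <<'E'
HT=headT(.6774,.0582,.1264)
TR=np.column_stack([-HT[:3,2],HT[:3,0],-HT[:3,1]])
def cur():
    s=manip.state();w,x,y,z=s["tool_rot"];return s,s["tool_pos"],R.from_quat([x,y,z,w])
def rel(target):   # world target TCP -> tool-frame shift mm, rotvec deg to TR
    s,p,r=cur()
    return r.inv().apply(np.array(target)-p)*1e3, np.degrees((r.inv()*R.from_matrix(TR)).as_rotvec())
def tipT(x,y,z): return toW(HT,[x-.019,y,z])[0]  # TCP for tip at head coords
def where():
    s,p,r=cur();tip=p+.019*r.as_matrix()[:,1]
    print("t",s["time"],"tip head mm",HT[:3,:3].T@(tip-HT[:3,3])*1e3,"F",s["contact_force"],"w",s["gripper_width"],"rotleft",rel(p)[1])
E
python3 - <<'E'
from h import *
s,p,r=cur();print(r.as_matrix());print(rel([.5,.02,.45]));print(tipT(-.12,.0065,.064))
E
```

```text
[[-0.893  -0.0006  0.45  ]
 [-0.45    0.0018 -0.893 ]
 [-0.0003 -1.     -0.0019]]
(array([-455.4909, -199.9324, -417.6929]), array([11.1563, 17.2954, 64.3473]))
[0.5784 0.0522 0.2717]
```

Call:
{"method": "apply_moves", "body": {
  "moves": [
    [1,0,-40,0,0,0,0],
    [1,0,-40,0,0,0,0],
    [1,0,-40,0,0,0,0],
    [1,0,-40,0,0,0,0],
    [1,0,-40,0,0,0,0],
    [1,-30,0,-28,0,0,0],
    [1,-30,0,-28,0,0,0],
    [1,-30,0,-28,0,0,0],
    [1,-30,0,-28,0,0,0],
    [1,-30,0,-28,0,0,0],
    [1,-30,0,-28,0,0,0],
    [1,-30,0,-28,0,0,0],
    [1,-30,0,-28,0,0,0],
    [1,-30,0,-28,0,0,0],
    [1,-30,0,-28,0,0,0],
    [1,-30,0,-28,0,0,0],
    [1,-30,0,-28,0,0,0],
    [1,-30,0,-28,0,0,0],
    [1,-30,0,-28,0,0,0],
    [1,-30,0,-28,0,0,0]
  ]
}}

```text
time: 2.1
tool_pos: [0.4942, 0.0212, 0.4499]
tool_rot: [0.163, -0.164, 0.688, -0.688]
contact_force: [0.0, 0.3, -0.4]
gripper_width: 0.001
```

Call:
{"method": "apply_moves", "body": {
  "moves": [
    [1,0,0,0,1.4,2.15,8],
    [1,0,0,0,1.4,2.15,8],
    [1,0,0,0,1.4,2.15,8],
    [1,0,0,0,1.4,2.15,8],
    [1,0,0,0,1.4,2.15,8],
    [1,0,0,0,1.4,2.15,8],
    [1,0,0,0,1.4,2.15,8],
    [1,0,0,0,1.4,2.15,8]
  ]
}}

```text
time: 2.9
tool_pos: [0.4938, 0.0191, 0.4504]
tool_rot: [0.417, 0.342, 0.618, -0.572]
contact_force: [-0.6, 0.8, -0.3]
gripper_width: 0.005
```

```bash
python3 - <<'E'
from h import *
where();print(cur()[0]["joint_pos"],cur()[1]);print(rel(tipT(-.12,.0065,.064)))
E
```

```text
t 2.9 tip head mm [-275.3915  -15.7342  188.7161] F [-0.622   0.7519 -0.2548] w 0.0050685749208108505 rotleft [-0.1743  0.1441 -0.0285]
[-0.328  -1.01    2.2696  0.5451  0.8666  0.9911] [0.4938 0.0191 0.4504]
(array([124.7271, 155.2608, -22.9626]), array([-0.1743,  0.1441, -0.0285]))
```

Call:
{"method": "apply_moves", "body": {
  "moves": [
    [1,31,38,-6,0,0,0],
    [1,31,39,-6,0,0,0],
    [1,31,39,-6,0,0,0],
    [1,32,39,-5,0,0,0],
    [1,0,0,0,0,0,0]
  ]
}}

```text
time: 3.4
tool_pos: [0.5742, 0.0541, 0.257]
tool_rot: [0.41, 0.332, 0.625, -0.576]
contact_force: [-0.6, 0.6, -2.0]
gripper_width: -0.0
```

```bash
python3 - <<'E'
from h import *
import cv2
where();s,p,r=cur();print(s["joint_pos"])
im=manip.grab_frame("wrist");cv2.imwrite("pics/w_raw1.png",im)
c=manip.calibration("wrist");W=np.eye(4);W[:3,:3]=r.as_matrix();W[:3,3]=p;W=W@c["T_tool_cam"]
a=np.radians(200)
big=cv2.resize(im,(800,500))
def dot(h,col):
    u=proj(c,toW(HT,h),W)[0]*1.25;cv2.circle(big,tuple(int(v) for v in u),3,col,-1)
for d in (36,108,180,252,324):
    for rr in(.04,.056,.08): dot(wheelpt(-.029-(.056-rr)*-.0 ,rr,d,a),(0,255,0))
dot(wheelpt(-.015,.062,0,a),(255,0,255));dot(np.array([-.044,0,0]),(255,0,0))
for y in(-.142,.142):dot(np.array([-.05,y,-.008]),(0,255,255))
cv2.imwrite("pics/w1.png",big)
E
```

```text
t 3.4 tip head mm [-117.372     8.9945   48.4485] F [-0.6304  0.5886 -2.0033] w -0.00021509758584953198 rotleft [ 0.2352 -0.0028  1.5614]
[-0.1486 -0.6058  2.3767  0.7456  0.3724  0.7348]
```

View pics/w1.png

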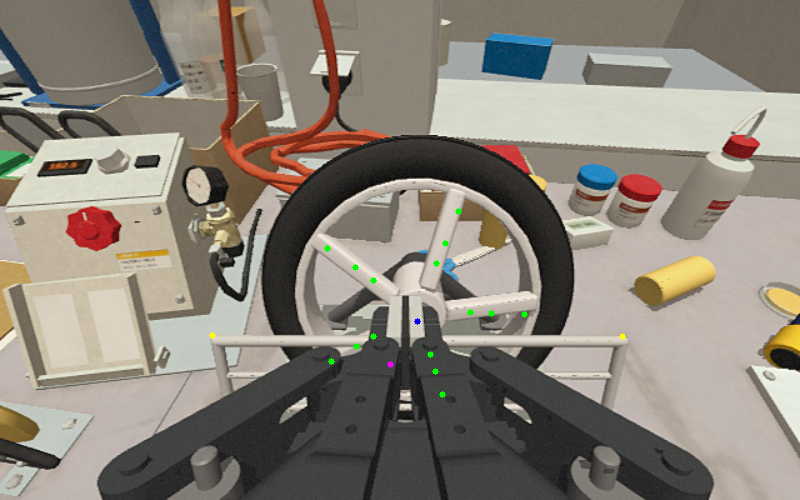

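The overlay matches closely: posts, hub and spokes all land within a few px, with the dots on the edges of the spokes at about 20°, 92° and −52°. I'll correct the height and pitch, then insert.

Call:
{"method": "apply_moves", "body": {
  "moves": [
    [1,-16,0,3,0,0,1.5],
    [1,0,0,0,0,0,0],
    [1,0,0,0,0,0,0]
  ]
}}

```text
time: 3.75
tool_pos: [0.5844, 0.0499, 0.2906]
tool_rot: [0.426, 0.349, 0.613, -0.567]
contact_force: [-0.3, -0.3, 0.3]
gripper_width: -0.001
```

```bash
python3 - <<'E'
from h import *
where();print(cur()[0]["joint_pos"])
E
```

```text
t 3.75 tip head mm [-122.8956    3.4067   83.9273] F [-0.2931 -0.3462  0.2676] w -0.0011899895231357643 rotleft [-0.1294  0.3181 -1.5106]
[-0.1566 -0.6183  2.3481  0.7852  0.3674  0.6992]
```

Call:
{"method": "apply_moves", "body": {
  "moves": [
    [1,18,3,-3,0,0,-1.5],
    [1,0,0,0,0,0,0],
    [1,0,0,0,0,0,0],
    [1,0,0,0,0,0,0]
  ]
}}

```text
time: 4.15
tool_pos: [0.579, 0.0527, 0.2685]
tool_rot: [0.416, 0.339, 0.619, -0.573]
contact_force: [1.0, 0.3, -1.0]
gripper_width: -0.001
```

```bash
python3 - <<'E'
from h import *
where();print(cur()[0]["joint_pos"])
E
```

```text
t 4.15 tip head mm [-118.0842    6.8978   61.1916] F [ 1.0067  0.3124 -0.9616] w -0.0006531202495553374 rotleft [-0.0653  0.2388  0.3143]
[-0.1487 -0.6064  2.3661  0.7612  0.3623  0.7187]
```

Call:
{"method": "apply_moves", "body": {
  "moves": [
    [1,0,20,0,0,0,0],
    [1,-1,20,0,0,0,0],
    [1,-1,20,0,0,0,0],
    [1,0,15,0,0,0,0],
    [1,0,0,0,0,0,0],
    [1,0,10,0,0,0,0],
    [1,0,10,0,0,0,0],
    [1,0,5,0,0,0,0],
    [1,0,0,0,0,0,0]
  ]
}}

```text
time: 5.05
tool_pos: [0.6696, 0.064, 0.2278]
tool_rot: [0.416, 0.339, 0.619, -0.573]
contact_force: [-0.1, -0.1, -0.4]
gripper_width: 0.001
```

```bash
python3 - <<'E'
from h import *
where();print(cur()[0]["joint_pos"])
E
```

```text
t 5.05 tip head mm [-18.0705   6.722   62.8981] F [-0.0545 -0.1177 -0.428 ] w 0.0012710767491442418 rotleft [-0.0617  0.2329  0.3143]
[-0.0913 -0.2393  2.1863  1.2099  0.209   0.2699]
```

Call:
{"method": "apply_moves", "body": {
  "moves": [
    [1,1,0,5,0,0,0],
    [1,1,0,5,0,0,0],
    [1,1,0,5,0,0,0],
    [1,1,0,6,0,0,0],
    [1,2,0,5,0,0,0],
    [1,2,0,5,0,0,0],
    [1,0,0,0,0,0,0]
  ]
}}

```text
time: 5.75
tool_pos: [0.6699, 0.0328, 0.2208]
tool_rot: [0.417, 0.339, 0.619, -0.573]
contact_force: [-1.1, 2.9, 1.1]
gripper_width: 0.001
```

```bash
python3 - <<'E'
from h import *
where();print(cur()[0]["joint_pos"])
E
```

```text
t 5.75 tip head mm [-18.4837 -24.2672  55.0159] F [-1.1026  2.9224  1.0743] w 0.000987073505693889 rotleft [-0.0132  0.226   0.294 ]
[-0.1637 -0.2306  2.1926  1.3257  0.2696  0.1231]
```

Contact force is about 3 N, as expected, so I'll continue the arc.

Call:
{"method": "apply_moves", "body": {
  "moves": [
    [1,2,0,5,0,0,0],
    [1,3,0,4,0,0,0],
    [1,3,0,4,0,0,0],
    [1,4,0,4,0,0,0],
    [1,4,0,4,0,0,0],
    [1,4,0,3,0,0,0],
    [1,4,0,3,0,0,0],
    [1,5,0,2,0,0,0],
    [1,4,0,1,0,0,0],
    [1,4,0,1,0,0,0],
    [1,0,0,0,0,0,0]
  ]
}}

```text
time: 6.85
tool_pos: [0.6584, -0.0006, 0.1873]
tool_rot: [0.416, 0.339, 0.619, -0.574]
contact_force: [2.5, 1.9, 3.3]
gripper_width: 0.0
```

```bash
cat > look.py <<'E'
from h import *
import cv2,sys
where();s,p,r=cur()
im=manip.grab_frame("wrist")
c=manip.calibration("wrist");W=np.eye(4);W[:3,:3]=r.as_matrix();W[:3,3]=p;W=W@c["T_tool_cam"]
big=cv2.resize(im,(800,500))
a=np.radians(float(sys.argv[2]))
def dot(h,col):
    u=proj(c,toW(HT,h),W)[0]*1.25;cv2.circle(big,tuple(int(v) for v in u),3,col,-1)
for d in (36,108,180,252,324):
    for rr in(.04,.056,.08): dot(wheelpt(-.029-(.056-rr)*.23,rr,d,a),(0,255,0))
dot(wheelpt(-.015,.062,0,a),(255,0,255))
cv2.imwrite("pics/%s.png"%sys.argv[1],big)
E
python3 look.py w2 272
```

```text
t 6.85 tip head mm [-18.4078 -55.9818  18.0663] F [2.5117 1.8873 3.3067] w 0.00039664668852782764 rotleft [-0.1317  0.2231  0.3078]
```

View pics/w2.png

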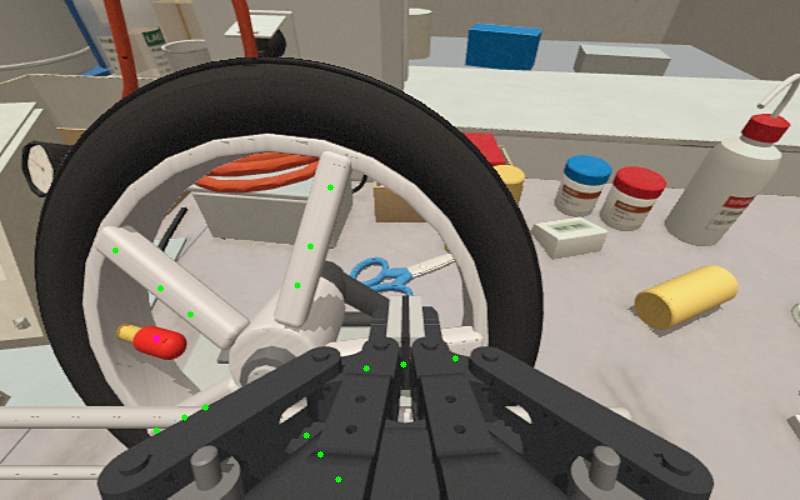

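The overlay at 272° matches, with the dot on the red cap at (157,339). The next spoke (S108) is at about 20°, so the same push can be repeated.

Call:
{"method": "apply_moves", "body": {
  "moves": [
    [1,-4,0,-1,0,0,0],
    [1,0,-15,0,0,0,0],
    [1,0,-25,0,0,0,0],
    [1,0,0,0,0,0,0],
    [1,-14,0,-21,0,0,0],
    [1,-14,0,-21,0,0,0],
    [1,-14,0,-22,0,0,0],
    [1,0,0,0,0,0,0],
    [1,0,0,0,0,0,0]
  ]
}}

```text
time: 7.8
tool_pos: [0.6338, 0.0627, 0.2449]
tool_rot: [0.416, 0.338, 0.619, -0.574]
contact_force: [0.6, 0.6, -0.4]
gripper_width: -0.006
```

```bash
python3 -c "
from h import *
where();print(cur()[0]['joint_pos'])"
```

```text
t 7.8 tip head mm [-57.6996   9.9791  63.3606] F [ 0.5924  0.6063 -0.3645] w -0.005536842452463512 rotleft [-0.0434  0.2808  0.3484]
[-0.1029 -0.3756  2.2583  0.9795  0.2491  0.5014]
```

Call:
{"method": "apply_moves", "body": {
  "moves": [
    [1,0,10,0,0,0,0],
    [1,0,10,0,0,0,0],
    [1,0,10,0,0,0,0],
    [1,0,10,0,0,0,0],
    [1,0,0,0,0,0,0],
    [1,1,0,5,0,0,0],
    [1,1,0,5,0,0,0],
    [1,1,0,5,0,0,0],
    [1,1,0,5,0,0,0],
    [1,2,0,5,0,0,0],
    [1,2,0,5,0,0,0],
    [1,2,0,5,0,0,0],
    [1,0,0,0,0,0,0]
  ]
}}

```text
time: 9.1
tool_pos: [0.6696, 0.0315, 0.2198]
tool_rot: [0.416, 0.339, 0.619, -0.573]
contact_force: [-1.3, 3.1, 0.4]
gripper_width: 0.004
```

```bash
python3 -c "
from h import *
where();print(cur()[0]['joint_pos'])"
```

```text
t 9.1 tip head mm [-18.4791 -25.5089  53.9242] F [-1.3195  3.0541  0.3662] w 0.003906881499691114 rotleft [-0.035   0.2247  0.2941]
[-0.1665 -0.2298  2.1938  1.3338  0.2713  0.1136]
```

Call:
{"method": "apply_moves", "body": {
  "moves": [
    [1,3,0,4,0,0,0],
    [1,3,0,4,0,0,0],
    [1,4,0,4,0,0,0],
    [1,4,0,4,0,0,0],
    [1,4,0,3,0,0,0],
    [1,4,0,3,0,0,0],
    [1,4,0,2,0,0,0],
    [1,4,0,1,0,0,0],
    [1,4,0,0,0,0,0],
    [1,3,0,-1,0,0,0],
    [1,0,0,0,0,0,0]
  ]
}}

```text
time: 10.2
tool_pos: [0.6575, 0.0045, 0.1865]
tool_rot: [0.416, 0.34, 0.618, -0.574]
contact_force: [3.6, -1.5, 3.3]
gripper_width: 0.003
```

```bash
python3 look.py w3 348
```

```text
t 10.2 tip head mm [-18.3825 -50.8116  17.2711] F [ 3.6429 -1.4893  3.2823] w 0.0029915027039245775 rotleft [-0.2536  0.2132  0.3015]
```

View pics/w3.png

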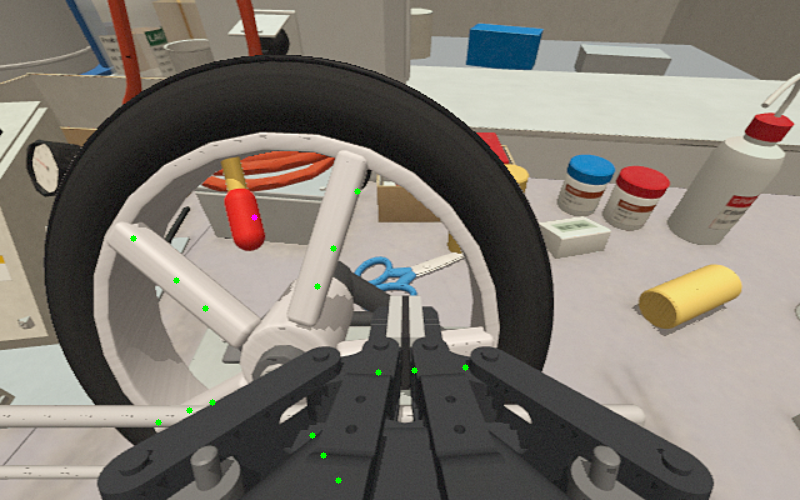

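The cap is at about (244,219), slightly short of the 348° overlay, so the wheel is near 344°. I'll push a few mm more, down and inward.

Call:
{"method": "apply_moves", "body": {
  "moves": [
    [1,2,0,-3,0,0,0],
    [1,2,0,-3,0,0,0],
    [1,2,0,-2,0,0,0],
    [1,0,0,0,0,0,0],
    [1,0,0,0,0,0,0]
  ]
}}

```text
time: 10.75
tool_pos: [0.6547, 0.0123, 0.1825]
tool_rot: [0.417, 0.34, 0.618, -0.574]
contact_force: [4.8, -3.7, 5.3]
gripper_width: -0.002
```

```bash
python3 look.py w4 356
```

```text
t 10.75 tip head mm [-18.3011 -42.7462  12.9406] F [ 4.7778 -3.7335  5.2652] w -0.002167633731422823 rotleft [-0.2284  0.2418  0.1898]
```

View pics/w4.png

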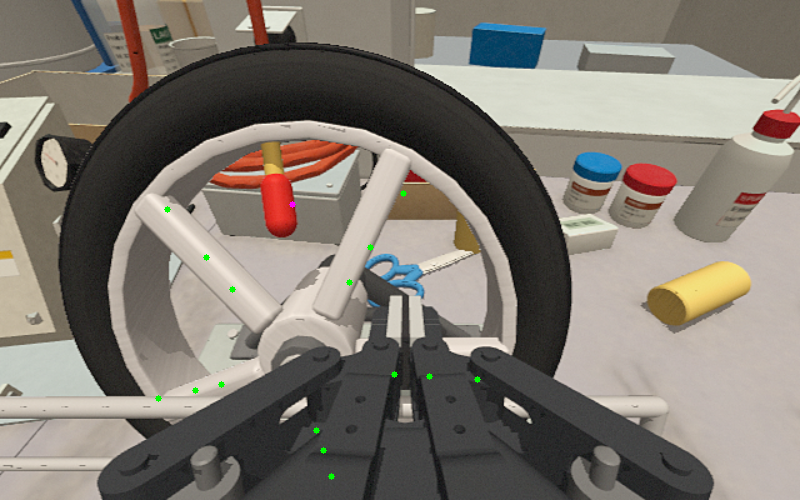

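```bash
python3 - <<'E'
from h import *
s,p,r=cur();c=manip.calibration("wrist");W=np.eye(4);W[:3,:3]=r.as_matrix();W[:3,3]=p;W=W@c["T_tool_cam"]
for d in(346,348,350,352,354,356,360):print(d,proj(c,toW(HT,wheelpt(-.015,.062,0,np.radians(d))),W)[0]*1.25)
E
```

```text
346 [267.6045 208.2875]
348 [272.4711 207.1646]
350 [277.4026 206.213 ]
352 [282.391  205.4347]
354 [287.4279 204.8313]
356 [292.505  204.4041]
360 [302.7454 204.0815]
```

Wheel is at about 350.7°, so about 8° more is needed. I'll pitch the tool nose-down by a few degrees, which lowers the tip and gives more clearance over the guard, then push down about 3 mm.

Call:
{"method": "apply_moves", "body": {
  "moves": [
    [1,0,0,0,0,0,-3],
    [1,0,0,0,0,0,-3],
    [1,1.5,0,0,0,0,0],
    [1,1.5,0,-1,0,0,0],
    [1,0,0,0,0,0,0]
  ]
}}

```text
time: 11.3
tool_pos: [0.653, 0.0135, 0.1796]
tool_rot: [0.39, 0.312, 0.633, -0.592]
contact_force: [6.7, -3.5, 4.7]
gripper_width: 0.001
```

```bash
cat > cap.py <<'E'
from h import *
import cv2
where();s,p,r=cur();im=manip.grab_frame("wrist")
hsv=cv2.cvtColor(im,cv2.COLOR_BGR2HSV)
m=((hsv[...,0]<5)|(hsv[...,0]>176))&(hsv[...,1]>200)&(hsv[...,2]>60);m[:, 300:]=0;m[:100]=0
n,l,st,ce=cv2.connectedComponentsWithStats(m.astype(np.uint8))
i=1+st[1:,4].argmax();print(st[i],ce[i])
c=manip.calibration("wrist");W=np.eye(4);W[:3,:3]=r.as_matrix();W[:3,3]=p;W=W@c["T_tool_cam"]
g=np.arange(330,385,.25);e=[np.linalg.norm(proj(c,toW(HT,wheelpt(-.015,.062,0,np.radians(d))),W)[0]-ce[i]) for d in g]
print("angle",g[np.argmin(e)],min(e))
E
python3 cap.py
```

```text
t 11.3 tip head mm [-18.5525 -41.3393   7.883 ] F [ 6.6715 -3.548   4.689 ] w 0.0014031400261731062 rotleft [-0.1811  0.2403  5.3823]
[ 223  128   27   53 1130] [236.5248 153.8053]
angle 357.75 1.3460933634132124
```

The wheel is at about 357.8°, well within tolerance. I'll withdraw and check.

Call:
{"method": "apply_moves", "body": {
  "moves": [
    [1,-1.5,0,0,0,0,0],
    [1,-1,-4,0,0,0,0],
    [1,0,-10,0,0,0,0],
    [1,0,-15,0,0,0,0],
    [1,0,-25,0,0,0,0],
    [1,-5,-25,0,0,0,0],
    [1,-10,-25,0,0,0,0],
    [1,0,0,0,0,0,0],
    [1,0,0,0,0,0,0]
  ]
}}

```text
time: 12.25
tool_pos: [0.5713, 0.0052, 0.2443]
tool_rot: [0.39, 0.309, 0.635, -0.591]
contact_force: [0.4, 0.9, -0.5]
gripper_width: 0.0
```

```bash
python3 cap.py; python3 look.py w5 360; python3 cap.py
```

```text
t 12.25 tip head mm [-120.2729  -39.2007   31.7955] F [ 0.4117  0.8635 -0.5238] w 0.00029708306302872716 rotleft [0.1285 0.2378 5.6723]
[  6 139  46  36 961] [ 28.7399 156.6483]
angle 330.0 216.0687505450565
t 12.3 tip head mm [-119.8782  -39.1899   31.0652] F [-0.7759 -0.3581  0.3425] w 0.0016384607625593104 rotleft [0.1418 0.2026 5.7605]
t 12.35 tip head mm [-119.6705  -39.2384   30.842 ] F [-0.1905 -0.1868 -0.6904] w -0.0027175824177677467 rotleft [0.1442 0.1819 5.8032]
[  5 138  47  37 943] [ 28.1474 156.2853]
angle 330.0 216.2728866775399
```

View pics/w5.png

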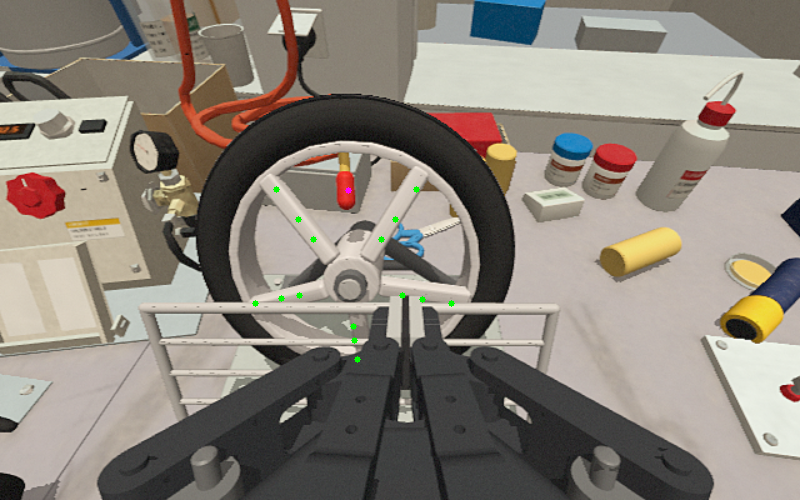

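The cap at (346,190) sits about 2 px from the 360° overlay dot at (348,190), so the valve is at the top. The finger is well clear, and the last blob reading had picked up the red knob instead of the cap. I'm handing in.

```bash
python3 -c "
from plant import manip
print(manip.job_done())"
```

```text
the job is handed in; nothing more can be done
None
```

The valve stem now stands at the top of the wheel, and I handed the job in at about 12.4 s. I turned the wheel about 158° clockwise with the shut fingertips, pushing two spokes in turn through gaps that did not hold the valve. The readings taken between moves showed 3–9 N of contact force.

- **Angle:** just before I withdrew, the wheel measured about 357.8°, roughly 2° short of the top against the 8° allowed. The last picture, taken after withdrawing, shows the red cap about 2 px from the 0° mark.
- **Clearance:** the fingertips are about 100 mm in front of the spokes, and the force reading is only noise (under 1 N).
- **Failed check:** the automatic angle check after withdrawing picked up a red knob instead of the cap and gave a false 330°. I judged the final angle from the picture instead.
- **Not checked:** I did not photograph the bystanders again. The arm crossed the worktop well above them, and no contact showed in the force readings.

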